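Clamp the regulator block and snap its cap on

TASK

Crank the vise's red-gripped handle clockwise (seen from above) until its jaw has closed tightly on the aluminium regulator block and the crank comes up against its stop. Then take the black ribbed cap and press it straight down over the white stud on the block until it clicks and sits flush on the steel collar, and keep pressing on it after the click. Finish like that, with the gripper's fingers still pressing the cap down firmly (about 10 N) and the block still clamped, and leave the other things on the table where they are.

Things in the scene. Friction and masses are not known exactly. Their poses are not given: they have to be found in the camera images.
- vise: blue service vise fixed to the table, 110 x 245 mm, bed 30 mm high. Origin: at table height, under the middle of the clamped block. Jaws close along its y axis: the fixed jaw's face is at y = -25 mm, the moving jaw comes from +y. Jaws are 92 mm wide in x, their tops 65 mm above the table. The upright crank axis is at x = 0, y = +135 mm on a gear housing 65 mm high
- jaw: the black rubber face of the vise's moving jaw (jaw 28 mm thick in all), driven by the crank, 12 mm for each turn; it gives about 1 mm per 20 N. Origin on its clamping face, 30 mm above the table; z up, y away from the block
- crank (a joint): the crank's angle, rad: 0 = jaw fully open (66 mm between the faces); grows clockwise seen from above, 12 mm of jaw travel per 6.28 rad; at 8.4 both faces touch the block, from there the rubber is squeezed, and at 9.2 (about 30 N on the block) is a hard stop. It starts anywhere from 0 to 3.8. Friction holds it where it is left; turning needs about 3 N at the grip, 5 N when squeezing
- crank_axis (a point): point on the crank's vertical turning axis, on top of the hub, 77 mm above the table
- crank_grip (a point): top centre of the crank's red upright hand grip: 22 mm across, 36 mm tall (from 77 to 113 mm above the table), 45 mm from the crank axis. It spins freely about its own vertical axis, so a gripper can hold it and go round without turning
- block: aluminium regulator block, loose, standing on the vise bed between the jaws: 60 (x) x 50 (y, the clamped width) x 60 mm tall. Origin under its centre, z up. On top are the steel collar and the white stud on its vertical centre line
- collar: steel collar fixed on the block's top, 44 mm across, 6 mm high; the cap's rim comes to rest on it. Origin under its centre
- collar_top (a point): centre of the collar's top face (66 mm above the block's underside); z up
- stud_tip (a point): centre of the white stud's tip, 30 mm above the collar's top. The stud is 18 mm across, with its last 8 mm tapering to 10 mm. Three sprung brass balls stand out 3.5 mm from its side, centres 10 mm above the collar: the cap's rim stops on them about 13 mm above the collar and snaps past them at roughly 8 to 16 N, then drops freely to the collar
- cap: black ribbed plastic cap, loose, standing mouth down on the table: 41 mm across, 38 mm tall, closed top, 40 to 60 g. Origin at the centre of its rim (its mouth), z up. The bore is 28 mm, narrowed by a 5 mm high lip at the mouth to 21 mm
- cap_top (a point): centre of the cap's flat top, 38 mm above its rim
- spare_bowl: a clear open filter bowl, 40 mm across, 55 mm tall, standing mouth up; origin under its centre
- brass_fitting: a stepped brass fitting, 32 mm across and 30 mm tall, standing; origin under its centre
- screwdriver: a screwdriver with a yellow handle, 190 mm long, lying; origin below its middle, x along it
- oil_bottle: an amber closed oil bottle, 48 mm across, 120 mm tall; origin under its centre
- wrench: a steel wrench, 160 mm long, lying; origin below its middle, x along it
- blue_plug: a stepped blue plastic plug, 30 mm across, 28 mm tall, standing; origin under its centre
- ball_valve: a small brass and steel ball valve with a red lever, 70 mm long, 42 mm tall, lying flat; origin under its centre
Things that resemble listed ones, but are neither listed nor needed, are in the scene too. What is shaped like the cap but green is not meant. Of the things that look like the block, the larger one is meant.

How it is judged:
On the way, in this order (a step that is already met when the one before it is completed fails the run):
1. the vise jaw is closed and squeezes the block, which stands level (contact force between jaw and block above 8 N and value of joint crank above 8.2 rad and angle between block's own z axis and vertical below 0.05 rad), for 0.3 s.
2. with the block still clamped, the cap has snapped past the balls and sits on the collar (all of step 1 and z of cap in the frame of collar_top between -0.003 and 0.003 m and horizontal distance between cap and collar_top below 0.003 m and angle between the z axis of cap and the z axis of block, either way round below 0.09 rad), for 0.2 s.
At the end, for the whole second after the job is handed in: The jaw still squeezes the level block with over 8 N and the crank is past 8.2 rad; the cap is fully home: rim within 3 mm of the collar's top, axis within 3 mm of the stud's, tilted under 0.09 rad; the gripper still touches it (over 3 N) and the cap is pressed onto the collar with over 4 N (all of step 2 and contact force between cap and collar above 4 N and contact force between cap and the fingers above 3 N); the arm keeps its last pose, push and grip.
It fails at once if another thing on the table is pushed more than 30 mm away (distance of any of spare_bowl, brass_fitting, screwdriver, oil_bottle, wrench, blue_plug, ball_valve from where it was at the start of the episode above 0.03 m).
It also fails if it takes over 59 s, if anything falls off the work surface, if the arm or the gripper's body presses on something with over 40 N, if the wrist force passes 120 N, or if a joint passes its speed limit or range.

ROBOT

A 7-joint arm with a two-finger parallel gripper is mounted at the origin on the work surface. World frame = base frame: x ahead of the robot, y to its left, z up, the work surface at z = 0. Lengths are in m, angles in rad, forces in N, time in s.
With the tool pointing down it reaches from about 0.4 to 0.75 m from the base axis. Payload 19.5 kg.
Tool frame: the origin (TCP) lies between the finger pads; the fingertips stand ahead of it and the grasp point (between the pads) is the TCP (ctrl.tip_reach is the z of the fingertips in the tool frame, in m); z points along the fingers, y is the direction in which the jaws open and shut (so a half turn about z gives the same grasp; the last joint's range is limited). The gripper opens to 85 mm and grips with 20 to 120 N. Pads are 22 mm wide; open, the fingers measure 114 mm over their backs; the gripper's body (76 mm by 85 mm) begins 54 mm behind the grasp point. The pads swing forward as they close: fully open they stand 13 mm farther back than shut.
Start: joints at [1.11, 0.707, -0.028, 1.485, 0.022, 0.951, -0.075], TCP at [0.234, -0.525, 0.25] pointing down, gripper open.
Joint ranges: [-2.71, 2.71], [-0.32, 2.16], [-1.57, 1.52], [0, 2.45], [-1.46, 4.6], [0, 2.02], [-2.83, 2.83]. Speed limits (rad/s): [1.89, 1.89, 2.57, 2.57, 3.01, 3.01, 3.01].

INTERFACE

Orientations are given as a 3x3 rotation matrix whose columns are the frame's x, y, z axes.
In Python, from station import ctrl gives the robot as it stands.
- The arm moves only by the tool step_arm, never from a script. Its argument "steps" is one flat list of numbers, 7 for each row, row after row: the closure, from -1 (fully open) to 1 (shut), then the shift along the tool's x, y, z in cm, then the turn, a rotation vector about the tool's x, y, z in rad. In form: [grip, dx, dy, dz, wx, wy, wz, grip, dx, dy, dz, wx, wy, wz, ...]. A call has 1 to 20 rows; each row shifts and turns the commanded pose from where the row before left it, along the tool's axes as they then stand; what a row does not reach is not made up. A row lasts 1/8 s, in which the tool goes at most 62.5 mm and 10.7 degrees, less where a joint would pass 70% of its speed; a pose out of reach is approached as far as the arm can. A call with a gripper value outside its range is refused whole. The fingers move at their own pace and stop on an object; the grip force is fixed at half the most. Time passes only in rows, so rows that do not move let the fingers close. It gives the time, the measured TCP pose, the force and the opening at its end, in the units of the state.
- ctrl.observe(): the state, without advancing time (a new reading comes with each control period).
- ctrl.grab_frame(name): name is "side" or "top" or "wrist"; returns a dict with "frame" (384x512x3 uint8, red, green, blue), "fx", "fy", "cx", "cy" (pixels), "R" (3x3) and "t" (3): a world point X has camera coordinates R X + t; the wrist camera has in their place "T_tool_cam" (4x4, takes a point from camera to tool coordinates, whose origin is the TCP and whose axes are the flange's). Camera axes: x right, y down, z forward; pixel columns grow to the right and rows downward; lengths in m; the calibration is good to about 2 mm. The wrist camera is an equidistant fisheye: a pixel r from the principal point sees the ray r / f radians off the axis. A picture is of the moment at which its call begins: read the wrist's pose just before it. There is no depth.
- ctrl.hand_in(): hands the job in, once; it reports no verdict.
The state is a dict: "clock": time; "qpos": joint angles; "qvel": joint speeds; "tau": joint torques, N m; "tool_pos": TCP position; "ee_rot": TCP orientation; "contact_force": force on the tool from outside, world axes, zero at the start; "wrist_torque": the same for the moment, N m; "grip_width": finger opening in m.
Only numpy, scipy, OpenCV 4.12 (cv2) and the standard library are available. Lean on these libraries where they do the work, as an engineer would, in place of code of your own. Each camera call takes 0.05 s, during which the arm holds its last target.

## Working session

There is one attempt and no reset: what is moved stays moved. The work goes in short steps, Python scripts to look and compute and a tool call to move; the robot and the scene stay as the last step left them, time stands still between calls to the robot, and variables do not carry over. Pictures are saved under pics/ and viewed, and the job is handed in when it is done.

Besides the shell and the picture viewer there is one more tool, called by a JSON object that holds its "api" and its "payload". step_arm: Moves the arm, as the interface text tells. Its arguments: {"type":"object","properties":{"steps":{"type":"array"}},"required":["steps"]}

```bash
ls; mkdir -p pics; python3 - <<'E'
from station import ctrl
import cv2
s=ctrl.observe(); print(s)
print(ctrl.tip_reach)
for n in ("side","top","wrist"):
    f=ctrl.grab_frame(n)
    cv2.imwrite(f"pics/{n}0.png",f["frame"][:,:,::-1])
    print(n,{k:v for k,v in f.items() if k!="frame"})
E
```

```text
pics
{'clock': 0.0, 'qpos': array([ 1.11031011,  0.70706206, -0.02762479,  1.48497796,  0.0219534 ,
        0.95090288, -0.07546132]), 'qvel': array([ 0.00039826, -0.00140452,  0.00096187,  0.00061991,  0.00020079,
       -0.00088187,  0.00083443]), 'tau': array([ 1.56253013e-04, -8.83224821e+01,  1.23483874e+00, -2.36167181e+01,
        1.69083942e-02,  6.59166748e-03,  4.14248211e-05]), 'tool_pos': array([ 0.23374292, -0.52509009,  0.24985583]), 'ee_rot': array([[ 9.13576189e-01,  4.06667398e-01, -4.18215583e-04],
       [ 4.06667613e-01, -9.13575681e-01,  9.63530449e-04],
       [ 9.76483503e-06, -1.05033321e-03, -9.99999448e-01]]), 'contact_force': array([-0.98795395, -0.23172661,  0.86704277]), 'wrist_torque': array([ 0.01606018, -0.03596443,  0.02209325]), 'grip_width': 0.08530183421388954}
0.019
side {'fx': 404.1060371133165, 'fy': 404.1060371133165, 'cx': 251.40594444939381, 'cy': 192.04762513936933, 'R': array([[-0.93700314, -0.34849629, -0.02398864],
       [-0.15605013,  0.47903291, -0.86381469],
       [ 0.31252757, -0.80565365, -0.50323823]]), 't': array([0.53667505, 0.15672605, 0.86516936])}
top {'fx': 437.9904255223448, 'fy': 437.9904255223448, 'cx': 256.5607510546283, 'cy': 184.4111006190626, 'R': array([[ 0.0634404 , -0.99797768, -0.00398354],
       [-0.97803155, -0.06137725, -0.19921628],
       [ 0.1985689 ,  0.01653439, -0.97994745]]), 't': array([-0.02273456,  0.59024443,  1.17453195])}
wrist {'fx': 297.3186396354542, 'fy': 297.3186396354542, 'cx': 258.70657696586215, 'cy': 190.74485968937267, 'T_tool_cam': array([[ 6.82944839e-04, -9.48504983e-01, -3.16761472e-01,
         8.08314955e-02],
       [ 9.99999344e-01,  3.56516648e-04,  1.08847384e-03,
         5.57884621e-04],
       [-9.19492119e-04, -3.16762007e-01,  9.48504605e-01,
        -1.23556574e-01],
       [ 0.00000000e+00,  0.00000000e+00,  0.00000000e+00,
         1.00000000e+00]])}
```

View pics/side0.png

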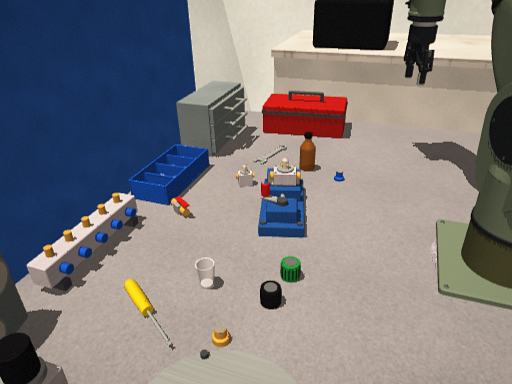

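View pics/top0.png

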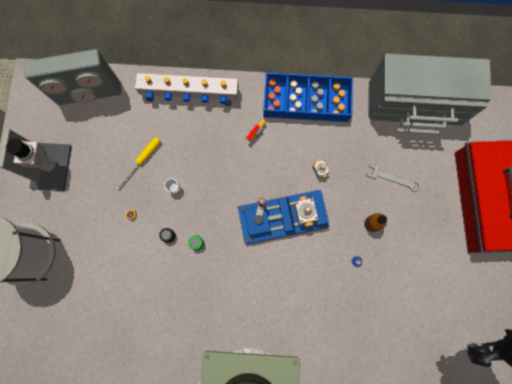

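View pics/wrist0.png

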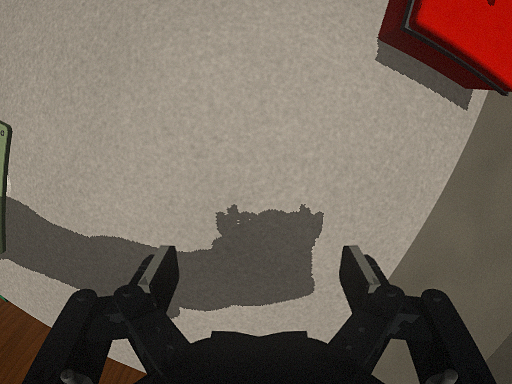

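Side: vise near (285,205), cap at (270,295), the green decoy at (290,268). Top: vise at (285,215), crank grip about (262,203), block about (307,210), black cap (167,235). I'll zoom in next.

```bash
python3 - <<'E'
import cv2,numpy as np
t=cv2.imread("pics/top0.png"); s=cv2.imread("pics/side0.png")
a=cv2.resize(t[180:255,230:340],None,fx=7,fy=7,interpolation=cv2.INTER_CUBIC)
cv2.imwrite("pics/topz.png",a)
b=cv2.resize(s[140:250,225:325],None,fx=5,fy=5,interpolation=cv2.INTER_CUBIC)
c=cv2.resize(t[215:265,140:220],(500,312),interpolation=cv2.INTER_CUBIC)
cv2.imwrite("pics/sidez.png",b)
cv2.imwrite("pics/capz.png",c)
E
```

```text
(no output)
```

View pics/topz.png

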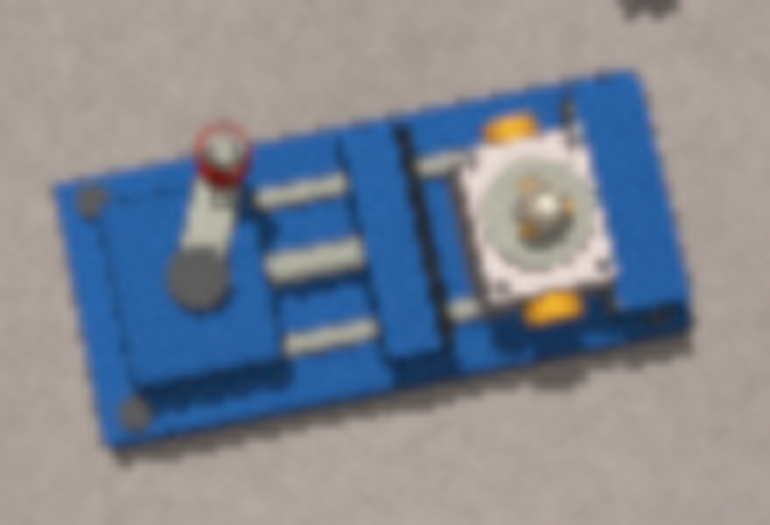

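View pics/sidez.png

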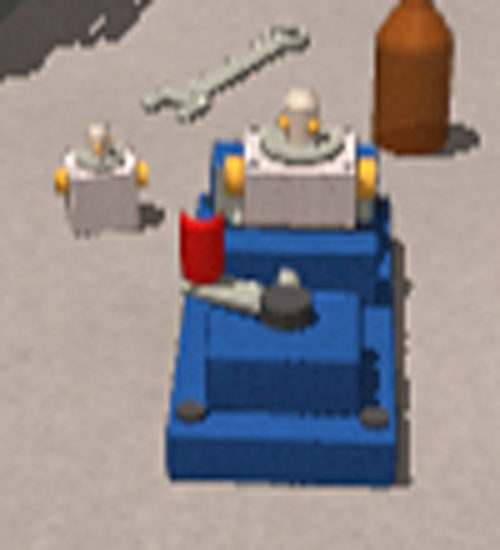

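View pics/capz.png

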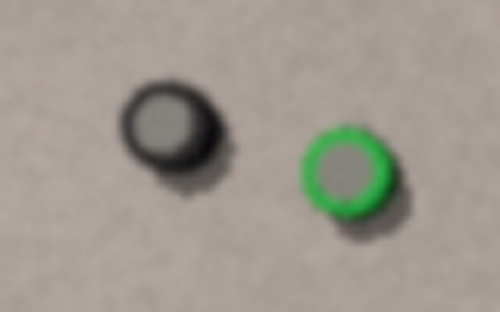

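```bash
cat > h.py <<'E'
import numpy as np, cv2
from station import ctrl
def ray(f,u,v):
    d=np.array([(u-f["cx"])/f["fx"],(v-f["cy"])/f["fy"],1.0]); R=np.array(f["R"]); t=np.array(f["t"])
    return -R.T@t, R.T@d
def onz(f,u,v,z):
    o,d=ray(f,u,v); return o+d*(z-o[2])/d[2]
def proj(f,X):
    c=np.array(f["R"])@X+np.array(f["t"]); return np.array([f["fx"]*c[0]/c[2]+f["cx"],f["fy"]*c[1]/c[2]+f["cy"]])
def wray(f,s,u,v):
    dx,dy=u-f["cx"],v-f["cy"]; r=np.hypot(dx,dy); th=r/f["fx"]
    d=np.array([np.sin(th)*dx/max(r,1e-9),np.sin(th)*dy/max(r,1e-9),np.cos(th)])
    T=np.array(f["T_tool_cam"]); R=np.array(s["ee_rot"])
    return np.array(s["tool_pos"])+R@T[:3,3], R@T[:3,:3]@d
def wonz(f,s,u,v,z):
    o,d=wray(f,s,u,v); return o+d*(z-o[2])/d[2]
def wproj(f,s,X):
    T=np.array(f["T_tool_cam"]); R=np.array(s["ee_rot"])
    p=R.T@(np.array(X)-s["tool_pos"]); c=T[:3,:3].T@(p-T[:3,3])
    th=np.arctan2(np.hypot(c[0],c[1]),c[2]); a=np.arctan2(c[1],c[0])
    return np.array([f["cx"]+f["fx"]*th*np.cos(a),f["cy"]+f["fx"]*th*np.sin(a)])
def snap(n,name):
    s=ctrl.observe(); f=ctrl.grab_frame(n); cv2.imwrite(f"pics/{name}.png",f["frame"][:,:,::-1]); return s,f
def tomove(s,X):
    "tool-frame shift cm to reach X"
    return np.round(100*np.array(s["ee_rot"]).T@(np.array(X)-s["tool_pos"]),2)
E
python3 - <<'E'
from h import *
f=ctrl.grab_frame("top")
P=lambda u,v,z:onz(f,u/7+230-.4,v/7+180-.4,z)
hub=P(199,278,.077);grip=P(222,152,.113);col=P(540,212,.096)
cap=onz(f,163/6.25+140-.4,125/6.25+215-.4,.038)
print("hub",hub,"grip",grip,"col",col,"cap",cap)
print("arm",np.linalg.norm((grip-hub)[:2]),"hub-col",np.linalg.norm((hub-col)[:2]), "yaw y axis",np.degrees(np.arctan2(*(hub-col)[[1,0]])))
# corners base at z=.03: image corners
for c in [(55,185),(632,72),(690,330),(108,440)]: print(P(*c,.03))
for c in [(345,135),(395,350),(400,128),(440,345),(575,85),(615,305)]: print('jaw',P(*c,.065))
g=ctrl.grab_frame("side")
for n,X in dict(hub=hub,grip=grip,col=col,cap=cap).items(): print(n,proj(g,X))
E
```

```text
hub [0.49007764 0.00404798 0.077     ] grip [ 0.53444641 -0.00198008  0.113     ] col [ 0.52154791 -0.12570321  0.096     ] cap [0.43555418 0.26009245 0.038     ]
arm 0.044776389651193904 hub-col 0.13351310447219605 yaw y axis 103.63342991919738
[0.53012584 0.06549509 0.03      ]
[ 0.59182086 -0.16780185  0.03      ]
[ 0.48721492 -0.19485736  0.03      ]
[0.42830427 0.03679854 0.03      ]
jaw [ 0.55220252 -0.05023059  0.065     ]
jaw [ 0.46807092 -0.07435635  0.065     ]
jaw [ 0.55639599 -0.07192057  0.065     ]
jaw [ 0.47114218 -0.09187352  0.065     ]
jaw [ 0.57815613 -0.14072389  0.065     ]
jaw [ 0.49119189 -0.1597948   0.065     ]
hub [282.12317776 198.5355119 ]
grip [265.41892229 181.60960059]
col [284.85458967 166.70385507]
cap [270.76151801 286.46800607]
```

The top-view points agree with the given sizes: crank arm 44.8 mm, hub to stud 133.5 mm, vise y yaw about 104.4°. The crank is near 0. Next I move above the grip.

{"api": "step_arm", "payload": {"steps": [-1,1.88,-1.37,0,0,0,0,-1,3.75,-2.735,0,0,0,0,-1,3.75,-2.735,0,0,0,0,-1,3.75,-2.735,0,0,0,0,-1,3.75,-2.735,0,0,0,0,-1,3.75,-2.735,0,0,0,0,-1,3.75,-2.735,0,0,0,0,-1,3.75,-2.735,0,0,0,0,-1,3.75,-2.735,0,0,0,0,-1,3.75,-2.735,0,0,0,0,-1,3.75,-2.735,0,0,0,0,-1,3.75,-2.735,0,0,0,0,-1,3.75,-2.735,0,0,0,0,-1,1.87,-1.37,0,0,0,0,-1,0,0,0,0,0,0,-1,0,0,0,0,0,0]}}

```text
clock: 2.25
tool_pos: [0.5343, -0.0029, 0.2503]
ee_rot: [[0.914, 0.406, -0.0], [0.406, -0.914, -0.0], [-0.0, 0.0, -1.0]]
contact_force: [-0.2, 0.4, 0.2]
grip_width: 0.0854
```

```bash
python3 - <<'E'
from h import *
s,f=snap("wrist","w1"); print(s["clock"],s["tool_pos"],s["ee_rot"],s["qpos"])
print(wproj(f,s,[.5344,-.002,.113]),wproj(f,s,[.4901,.004,.077]))
E
```

```text
2.25 [ 0.53429515 -0.00289586  0.25028065] [[ 9.13865289e-01  4.06017402e-01 -3.22317332e-04]
 [ 4.06017307e-01 -9.13865331e-01 -3.22464245e-04]
 [-4.25480730e-04  1.63822466e-04 -9.99999896e-01]] [-0.09608374  0.64762648  0.07669658  1.63575358 -0.0605777   0.86086991
 -1.14805131]
[256.90748475 183.7236158 ] [235.30786143 207.66643087]
```

View pics/w1.png

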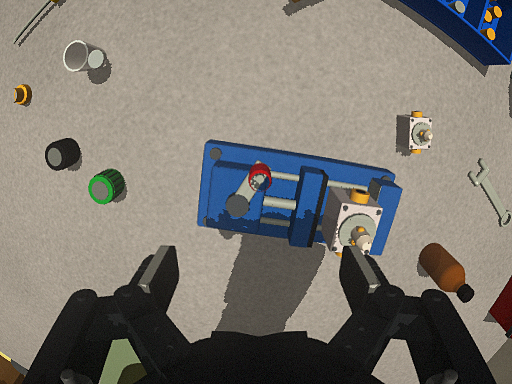

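```bash
python3 - <<'E'
import cv2
a=cv2.imread("pics/w1.png")
cv2.imwrite("pics/w1z.png",cv2.resize(a[145:260,190:300],None,fx=5,fy=5,interpolation=cv2.INTER_CUBIC))
E
```

```text
(no output)
```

View pics/w1z.png

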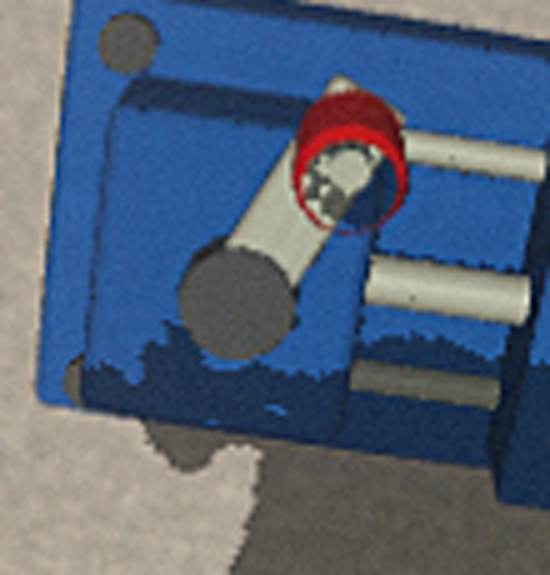

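```bash
python3 - <<'E'
from h import *
s=ctrl.observe(); f=ctrl.grab_frame("wrist")
g=wonz(f,s,260,181.8,.113);h=wonz(f,s,237,204.8,.077)
print(g,h,np.linalg.norm((g-h)[:2]),tomove(s,[*g[:2],.103]),tomove(s,[.5340,-.0025,.103]))
# stud tip/collar
print(wonz(f,s,355,235,.096))
E
```

```text
[ 0.5372355  -0.00403307  0.113     ] [0.49390635 0.00343172 0.077     ] 0.04396746587331436 [ 0.23  0.2  14.74] [ 0.   -0.07 14.74]
[ 0.51981511 -0.12498314  0.096     ]
```

{"api": "step_arm", "payload": {"steps": [-1,0.1,0,1.5,0,0,0,-1,0.05,0.05,3,0,0,0,-1,0,0,3,0,0,0,-1,0,0,3,0,0,0,-1,0,0,2.5,0,0,0,-1,0,0,1.2,0,0,0,-1,0,0,0.5,0,0,0,-1,0,0,0,0,0,0,0.5,0,0,0,0,0,0,1,0,0,0,0,0,0,1,0,0,0,0,0,0,1,0,0,0,0,0,0,1,0,0,0,0,0,0,1,0,0,0,0,0,0]}}

```text
clock: 4.1
tool_pos: [0.5364, -0.0021, 0.1037]
ee_rot: [[0.914, 0.407, 0.001], [0.407, -0.914, 0.0], [0.001, 0.0, -1.0]]
contact_force: [0.2, -0.6, 5.9]
grip_width: 0.02
```

```bash
python3 - <<'E'
from h import *
s,f=snap("wrist","w2"); print(s["clock"],s["tool_pos"],s["contact_force"],s["grip_width"])
s,f=snap("side","s2")
a=f["frame"][130:250,215:335,::-1]
cv2.imwrite("pics/s2z.png",cv2.resize(a,None,fx=5,fy=5,interpolation=cv2.INTER_CUBIC))
E
```

```text
4.1 [ 0.53643725 -0.00207419  0.10366278] [ 0.21498248 -0.64213592  5.88088148] 0.019955202838457604
```

View pics/w2.png

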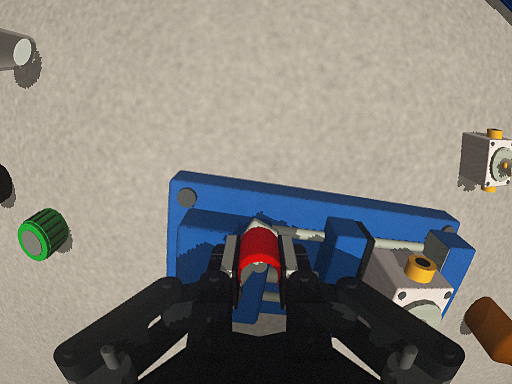

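View pics/s2z.png

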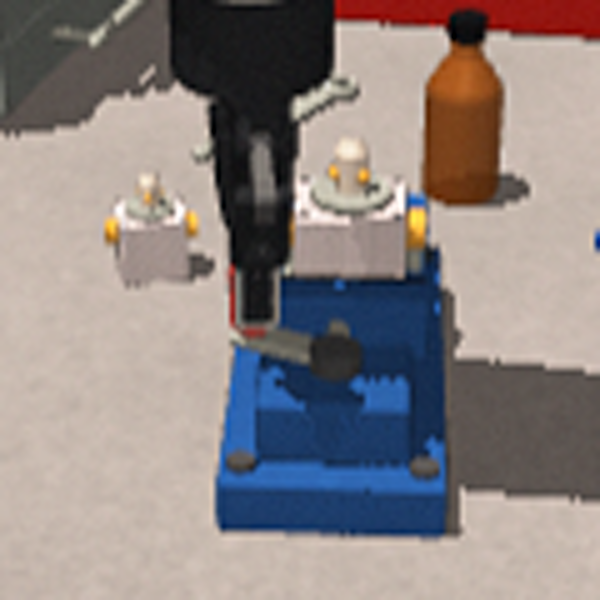

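The grip is held (opening 20 mm). I'll work out the chords for the circular path in tool axes.

```bash
python3 - <<'E'
import numpy as np
a=32.7
L=[10]*2+[20]*22
for d in L:
    b=a+d; c=lambda t:4.5*np.array([np.cos(np.radians(t)),np.sin(np.radians(t))])
    m=c(b)-c(a); print(round(b,1),"%.2f, %.2f"%tuple(m)); a=b
E
```

```text
42.7 -0.48, 0.62
52.7 -0.58, 0.53
72.7 -1.39, 0.72
92.7 -1.55, 0.20
112.7 -1.52, -0.34
132.7 -1.32, -0.84
152.7 -0.95, -1.24
172.7 -0.46, -1.49
192.7 0.07, -1.56
212.7 0.60, -1.44
232.7 1.06, -1.15
252.7 1.39, -0.72
272.7 1.55, -0.20
292.7 1.52, 0.34
312.7 1.32, 0.84
332.7 0.95, 1.24
352.7 0.46, 1.49
372.7 -0.07, 1.56
392.7 -0.60, 1.44
412.7 -1.06, 1.15
432.7 -1.39, 0.72
452.7 -1.55, 0.20
472.7 -1.52, -0.34
492.7 -1.32, -0.84
```

{"api": "step_arm", "payload": {"steps": [1,0,0,-0.2,0,0,0,1,-0.48,0.62,0,0,0,0,1,-0.58,0.53,0,0,0,0,1,-1.39,0.72,0,0,0,0,1,-1.55,0.2,0,0,0,0,1,0,0,0,0,0,0]}}

```text
clock: 4.95
tool_pos: [0.5065, -0.0384, 0.1044]
ee_rot: [[0.914, 0.405, -0.003], [0.405, -0.914, -0.001], [-0.003, -0.001, -1.0]]
contact_force: [0.1, -6.8, -26.0]
grip_width: 0.0201
```

```bash
python3 - <<'E'
from h import *
s,f=snap("wrist","w3"); print(s["clock"],s["tool_pos"],s["contact_force"],s["grip_width"])
s,f=snap("top","t3")
a=f["frame"][180:255,230:340,::-1]
cv2.imwrite("pics/t3z.png",cv2.resize(a,None,fx=7,fy=7,interpolation=cv2.INTER_CUBIC))
E
```

```text
4.95 [ 0.5064789  -0.03837329  0.10444167] [  0.11933699  -6.77536497 -26.03843597] 0.020096355263782888
```

View pics/w3.png

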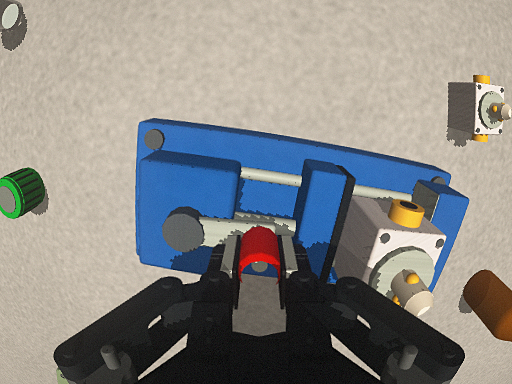

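The crank turns with the grip. The −26 N in z came from my 2 mm lift, so I'll undo most of it and go on round.

{"api": "step_arm", "payload": {"steps": [1,0,0,0.15,0,0,0,1,-1.52,-0.34,0,0,0,0,1,-1.32,-0.84,0,0,0,0,1,-0.95,-1.24,0,0,0,0,1,-0.46,-1.49,0,0,0,0,1,0.07,-1.56,0,0,0,0,1,0,0,0,0,0,0]}}

```text
clock: 5.92
tool_pos: [0.4473, -0.0027, 0.1038]
ee_rot: [[0.913, 0.409, -0.001], [0.409, -0.913, 0.001], [-0.0, -0.001, -1.0]]
contact_force: [-2.4, 2.7, -0.2]
grip_width: 0.0195
```

```bash
python3 - <<'E'
from h import *
s,f=snap("wrist","w4"); print(s["clock"],s["tool_pos"],s["contact_force"],s["grip_width"],s["wrist_torque"])
E
```

```text
5.925 [ 0.44734317 -0.00265039  0.10382857] [-2.44884191  2.657911   -0.15341586] 0.019528203747638563 [0.60173736 0.53073386 0.00417634]
```

View pics/w4.png

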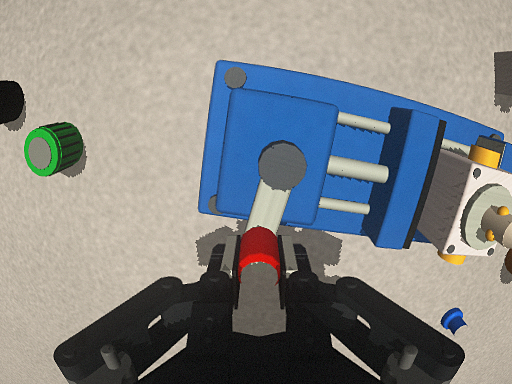

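{"api": "step_arm", "payload": {"steps": [1,0.6,-1.44,0,0,0,0,1,1.06,-1.15,0,0,0,0,1,1.39,-0.72,0,0,0,0,1,1.55,-0.2,0,0,0,0,1,1.52,0.34,0,0,0,0,1,1.32,0.84,0,0,0,0,1,0.95,1.24,0,0,0,0,1,0.46,1.49,0,0,0,0,1,-0.07,1.56,0,0,0,0,1,-0.6,1.44,0,0,0,0,1,-1.06,1.15,0,0,0,0,1,-1.39,0.72,0,0,0,0,1,-1.55,0.2,0,0,0,0,1,0,0,0,0,0,0]}}

```text
clock: 7.72
tool_pos: [0.507, -0.0384, 0.1039]
ee_rot: [[0.914, 0.405, -0.001], [0.405, -0.914, -0.001], [-0.001, 0.0, -1.0]]
contact_force: [-0.4, -3.9, -2.5]
grip_width: 0.0198
```

```bash
python3 - <<'E'
from h import *
s,f=snap("wrist","w5"); print(s["clock"],s["tool_pos"],s["contact_force"],s["grip_width"],s["wrist_torque"])
E
```

```text
7.725 [ 0.50701539 -0.03837008  0.10390526] [-0.3986262  -3.87682696 -2.47762346] 0.019760369715805116 [-1.0017754   0.16802656 -0.05731214]
```

View pics/w5.png

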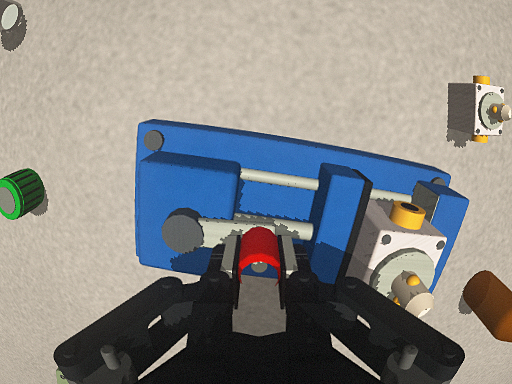

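{"api": "step_arm", "payload": {"steps": [1,-1.52,-0.34,0,0,0,0,1,-1.32,-0.84,0,0,0,0,1,0,0,0,0,0,0]}}

```text
clock: 8.15
tool_pos: [0.4766, -0.0382, 0.1038]
ee_rot: [[0.914, 0.406, -0.002], [0.406, -0.914, -0.001], [-0.002, -0.0, -1.0]]
contact_force: [-4.0, -7.1, 1.3]
grip_width: 0.0199
```

{"api": "step_arm", "payload": {"steps": [1,-0.5,-0.58,0,0,0,0,1,-0.45,-0.66,0,0,0,0,1,0,0,0,0,0,0]}}

```text
clock: 8.52
tool_pos: [0.4632, -0.0306, 0.1038]
ee_rot: [[0.914, 0.407, -0.002], [0.407, -0.914, -0.0], [-0.002, -0.0, -1.0]]
contact_force: [-5.6, -4.4, 4.0]
grip_width: 0.02
```

{"api": "step_arm", "payload": {"steps": [1,-0.3,-0.72,0,0,0,0,1,0,0,0,0,0,0]}}

```text
clock: 8.78
tool_pos: [0.4576, -0.0251, 0.1038]
ee_rot: [[0.913, 0.407, -0.002], [0.407, -0.914, -0.0], [-0.002, -0.0, -1.0]]
contact_force: [-6.4, -2.9, 3.5]
grip_width: 0.0199
```

```bash
python3 - <<'E'
from h import *
s,f=snap("wrist","w6"); print(s["clock"],s["tool_pos"],s["contact_force"],s["grip_width"],s["wrist_torque"])
E
```

```text
8.775 [ 0.45758975 -0.02506154  0.10380218] [-6.37850472 -2.9194924   3.51529258] 0.01985965916938673 [-0.53959686  1.24688746 -0.01922103]
```

View pics/w6.png

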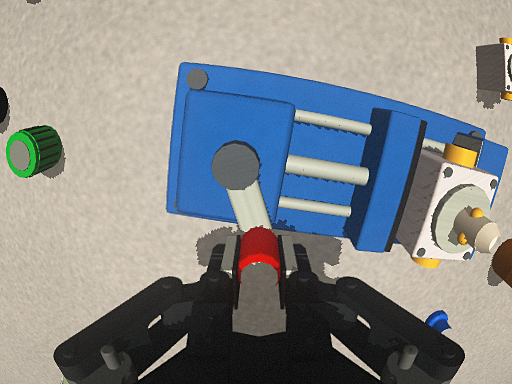

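{"api": "step_arm", "payload": {"steps": [1,-0.16,-0.77,0,0,0,0,1,0,0,0,0,0,0]}}

```text
clock: 9.07
tool_pos: [0.453, -0.0185, 0.1038]
ee_rot: [[0.913, 0.407, -0.002], [0.407, -0.913, -0.0], [-0.002, -0.001, -1.0]]
contact_force: [-6.0, -2.6, 3.8]
grip_width: 0.0197
```

{"api": "step_arm", "payload": {"steps": [1,-0.03,-0.78,0,0,0,0,1,0,0,0,0,0,0]}}

```text
clock: 9.32
tool_pos: [0.4519, -0.016, 0.1041]
ee_rot: [[0.916, 0.402, 0.004], [0.402, -0.916, -0.006], [0.001, 0.007, -1.0]]
contact_force: [6.5, -39.3, -3.0]
grip_width: 0.0201
```

{"api": "step_arm", "payload": {"steps": [1,0.03,-0.39,0,0,0,0,1,0,0,0,0,0,0]}}

```text
clock: 9.57
tool_pos: [0.4517, -0.0152, 0.1043]
ee_rot: [[0.917, 0.398, 0.007], [0.398, -0.917, -0.009], [0.003, 0.011, -1.0]]
contact_force: [13.8, -61.1, -5.6]
grip_width: 0.0199
```

The hard stop is reached: tangential force rose to 61 N with almost no motion. I'll relax the push, release and rise.

{"api": "step_arm", "payload": {"steps": [1,-0.02,0.4,0,0,0,0,1,-0.02,0.35,0,0,0,0,1,0,0,0,0,0,0]}}

```text
clock: 9.95
tool_pos: [0.4521, -0.0166, 0.104]
ee_rot: [[0.914, 0.405, 0.001], [0.405, -0.914, -0.002], [0.0, 0.002, -1.0]]
contact_force: [-0.3, -14.9, 3.9]
grip_width: 0.02
```

{"api": "step_arm", "payload": {"steps": [-1,0,0,0,0,0,0,-1,0,0,0,0,0,0,-1,0,0,0,0,0,0,-1,0,0,0,0,0,0,-1,0,0,0,0,0,0]}}

```text
clock: 10.58
tool_pos: [0.4513, -0.015, 0.1038]
ee_rot: [[0.914, 0.407, -0.0], [0.407, -0.914, 0.0], [0.0, -0.0, -1.0]]
contact_force: [-0.9, -0.1, 0.2]
grip_width: 0.0856
```

{"api": "step_arm", "payload": {"steps": [-1,0,0,-1,0,0,0,-1,0,0,-3,0,0,0,-1,0,0,-3,0,0,0,-1,0,0,-3,0,0,0,-1,0,0,-3,0,0,0,-1,0,0,-1.5,0,0,0,-1,0,0,0,0,0,0]}}

```text
clock: 11.45
tool_pos: [0.4514, -0.0151, 0.2499]
ee_rot: [[0.914, 0.407, 0.002], [0.407, -0.914, 0.0], [0.002, 0.001, -1.0]]
contact_force: [-0.2, -0.2, -0.4]
grip_width: 0.0856
```

```bash
python3 - <<'E'
from h import *
s,f=snap("wrist","w7"); print(s["clock"],s["tool_pos"],s["contact_force"],s["grip_width"],s["wrist_torque"])
s,f=snap("top","t7")
a=f["frame"][180:255,230:340,::-1]
cv2.imwrite("pics/t7z.png",cv2.resize(a,None,fx=7,fy=7,interpolation=cv2.INTER_CUBIC))
E
```

```text
11.45 [ 0.45142819 -0.01508285  0.24990215] [-0.21045665 -0.21648814 -0.42289969] 0.08562392707802201 [ 0.02663351 -0.00603933 -0.0270093 ]
```

View pics/w7.png

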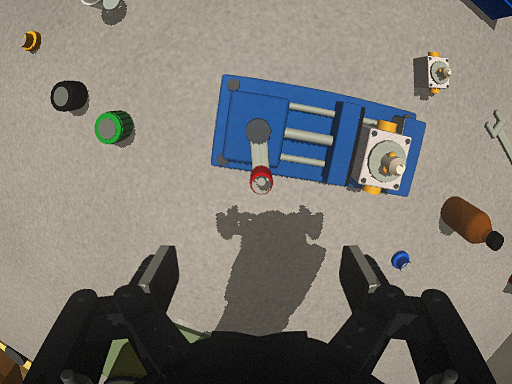

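View pics/t7z.png

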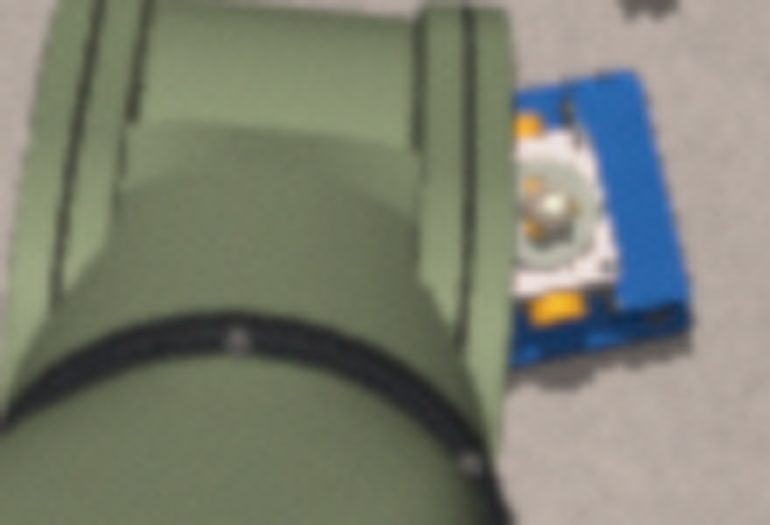

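The jaw is closed on the block, and the crank arm points toward the robot with its grip at (262,180). Next I move above the black cap.

{"api": "step_arm", "payload": {"steps": [-1,0.7,-1.84,0,0,0,0,-1,1.39,-3.68,0,0,0,0,-1,1.39,-3.68,0,0,0,0,-1,1.39,-3.68,0,0,0,0,-1,1.39,-3.68,0,0,0,0,-1,1.39,-3.68,0,0,0,0,-1,1.39,-3.68,0,0,0,0,-0.4,0.7,-1.84,0,0,0,0,-0.4,0,0,0,0,0,0,-0.4,0,0,0,0,0,0]}}

```text
clock: 12.8
tool_pos: [0.4357, 0.2586, 0.2487]
ee_rot: [[0.914, 0.405, -0.0], [0.405, -0.914, -0.001], [-0.001, 0.001, -1.0]]
contact_force: [0.9, -0.3, 0.7]
grip_width: 0.0597
```

```bash
python3 - <<'E'
from h import *
s,f=snap("wrist","w8"); print(s["clock"],s["tool_pos"],s["qpos"],s["grip_width"])
print(wproj(f,s,[.4356,.260,.038]))
a=f["frame"][130:280,190:340,::-1]
cv2.imwrite("pics/w8z.png",cv2.resize(a,None,fx=4,fy=4,interpolation=cv2.INTER_CUBIC))
s,f=snap("top","t8")
a=f["frame"][180:255,230:340,::-1]
cv2.imwrite("pics/t8z.png",cv2.resize(a,None,fx=7,fy=7,interpolation=cv2.INTER_CUBIC))
E
```

```text
12.8 [0.43571254 0.25856863 0.2486686 ] [-0.67993369  0.61386994  0.14396008  1.73503432 -0.11459467  0.80148031
 -1.63545984] 0.05968239934514262
[256.63057662 164.97163974]
```

View pics/w8.png

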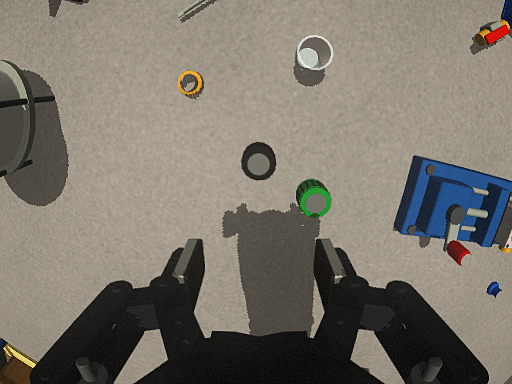

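View pics/w8z.png

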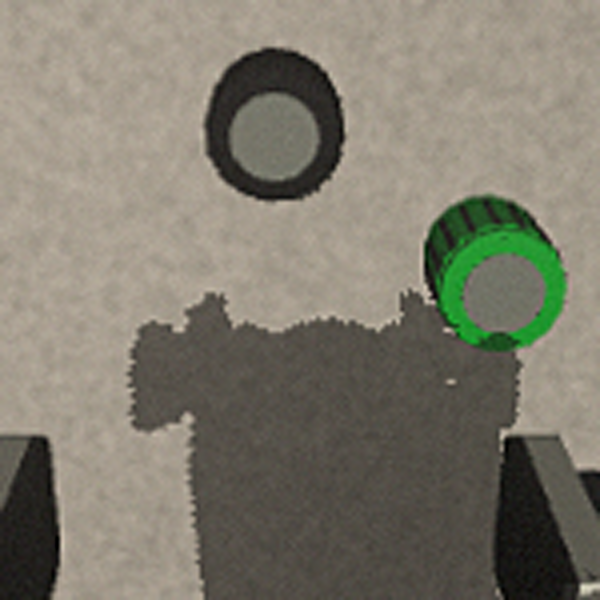

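View pics/t8z.png

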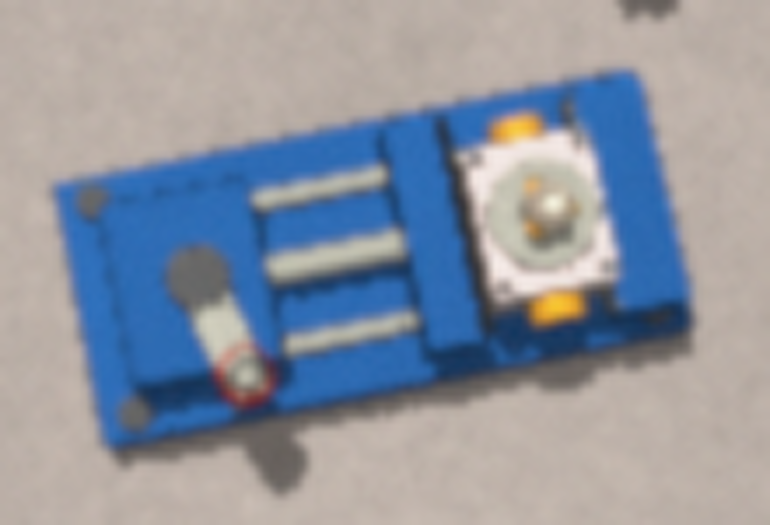

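```bash
python3 - <<'E'
from h import *
s=ctrl.observe(); f=ctrl.grab_frame("wrist")
c=wonz(f,s,258.3,163.9,.038); print(c,tomove(s,[*c[:2],.022]))
top=ctrl.grab_frame("top")
im=top["frame"][225:245,155:180].astype(int)
g=cv2.cvtColor(top["frame"],cv2.COLOR_RGB2GRAY); cv2.imwrite("pics/capz2.png",cv2.resize(g[222:248,152:182],None,fx=16,fy=16,interpolation=cv2.INTER_CUBIC))
P=lambda u,v,z:onz(top,u/7+230-.4,v/7+180-.4,z)
print("col",P(543,212,.096),"hub",P(197,278,.077),"grip",P(245,376,.113),"tip",P(551,205,.126))
E
```

```text
[0.43761074 0.25900166 0.038     ] [ 0.18  0.04 22.69]
col [ 0.52162058 -0.12685692  0.096     ] hub [0.4900285  0.00482691 0.077     ] grip [ 0.44986641 -0.0158377   0.113     ] tip [ 0.51995461 -0.12665331  0.126     ]
```

View pics/capz2.png

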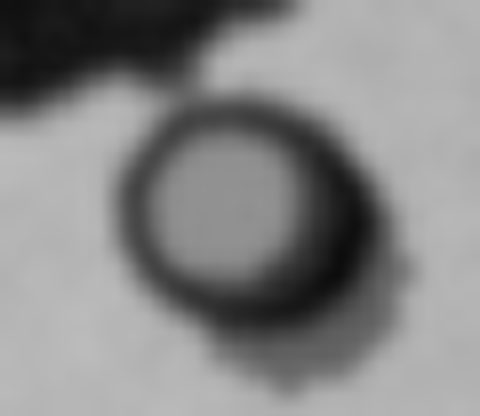

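{"api": "step_arm", "payload": {"steps": [-0.4,0.13,-0.1,1.5,0,0,0,-0.4,0,0,3,0,0,0,-0.4,0,0,3,0,0,0,-0.4,0,0,3,0,0,0,-0.4,0,0,3,0,0,0,-0.4,0,0,3,0,0,0,-0.4,0,0,3,0,0,0,-0.4,0,0,2,0,0,0,-0.4,0,0,1.1,0,0,0,-0.4,0,0,0,0,0,0]}}

```text
clock: 14.25
tool_pos: [0.4362, 0.261, 0.0227]
ee_rot: [[0.914, 0.406, -0.0], [0.406, -0.914, -0.0], [-0.001, 0.0, -1.0]]
contact_force: [0.1, -0.6, 0.0]
grip_width: 0.0597
```

```bash
python3 - <<'E'
from h import *
s,f=snap("wrist","w9"); print(s["clock"],s["tool_pos"],s["grip_width"],s["contact_force"])
E
```

```text
14.25 [0.43624943 0.26104047 0.02270307] 0.05967500991811652 [ 0.08369604 -0.59266974  0.04416755]
```

View pics/w9.png

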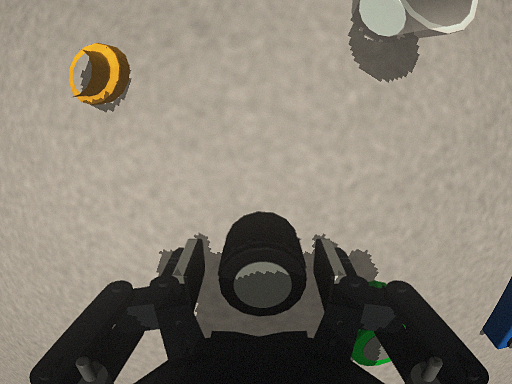

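```bash
python3 - <<'E'
from h import *
s=ctrl.observe(); f=ctrl.grab_frame("wrist")
c=wonz(f,s,262.8,284,.038); print(c,tomove(s,[*c[:2],.022]))
E
```

```text
[0.43791734 0.25911781 0.038     ] [0.05 0.25 0.12]
```

{"api": "step_arm", "payload": {"steps": [0,0,0,0,0,0,0,0.5,0,0,0,0,0,0,1,0,0,0,0,0,0,1,0,0,0,0,0,0,1,0,0,0,0,0,0,1,0,0,0,0,0,0]}}

```text
clock: 15.1
tool_pos: [0.4365, 0.2615, 0.0237]
ee_rot: [[0.914, 0.407, 0.001], [0.407, -0.914, 0.001], [0.001, -0.0, -1.0]]
contact_force: [-1.8, -0.2, 13.2]
grip_width: 0.0388
```

```bash
python3 - <<'E'
from h import *
s,f=snap("wrist","w10"); print(s["clock"],s["tool_pos"],s["grip_width"],s["contact_force"])
E
```

```text
15.1 [0.43651503 0.26151184 0.02373962] 0.03880820737873505 [-1.76706251 -0.22677691 13.16912771]
```

View pics/w10.png

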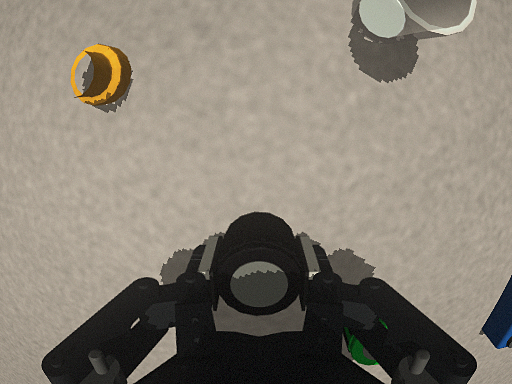

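The cap is gripped at 38.8 mm. I'll lift it and carry it above the stud.

{"api": "step_arm", "payload": {"steps": [1,0,0,-1,0,0,0,1,0,0,-3,0,0,0,1,0,0,-4,0,0,0,1,0,0,-4,0,0,0,1,0,0,-4,0,0,0,1,-0.5,2.43,-3,0,0,0,1,-1,4.86,-1,0,0,0,1,-1,4.86,0,0,0,0,1,-1,4.86,0,0,0,0,1,-1,4.86,0,0,0,0,1,-1,4.86,0,0,0,0,1,-1,4.86,0,0,0,0,1,-1,4.86,0,0,0,0,1,-0.5,2.43,0,0,0,0,1,0,0,0,0,0,0,1,0,0,0,0,0,0]}}

```text
clock: 17.15
tool_pos: [0.5211, -0.1256, 0.2232]
ee_rot: [[0.913, 0.407, 0.0], [0.407, -0.913, 0.001], [0.0, -0.0, -1.0]]
contact_force: [0.1, -1.0, 0.4]
grip_width: 0.0388
```

```bash
python3 - <<'E'
from h import *
s,f=snap("wrist","w11"); print(s["clock"],s["tool_pos"],s["grip_width"],s["contact_force"])
print(wproj(f,s,[.521,-.1265,.126]))
a=f["frame"][140:300,180:340,::-1]
cv2.imwrite("pics/w11z.png",cv2.resize(a,None,fx=3.75,fy=3.75,interpolation=cv2.INTER_CUBIC))
s,f=snap("side","s11")
a=f["frame"][70:220,215:345,::-1]
cv2.imwrite("pics/s11z.png",cv2.resize(a,None,fx=4,fy=4,interpolation=cv2.INTER_CUBIC))
E
```

```text
17.15 [ 0.52111007 -0.12557962  0.22317085] 0.03884328990697659 [ 0.13634899 -0.98989558  0.42489055]
[258.73421    199.88280045]
```

View pics/w11.png

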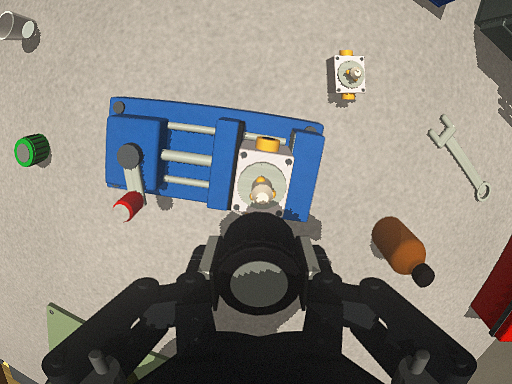

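View pics/w11z.png

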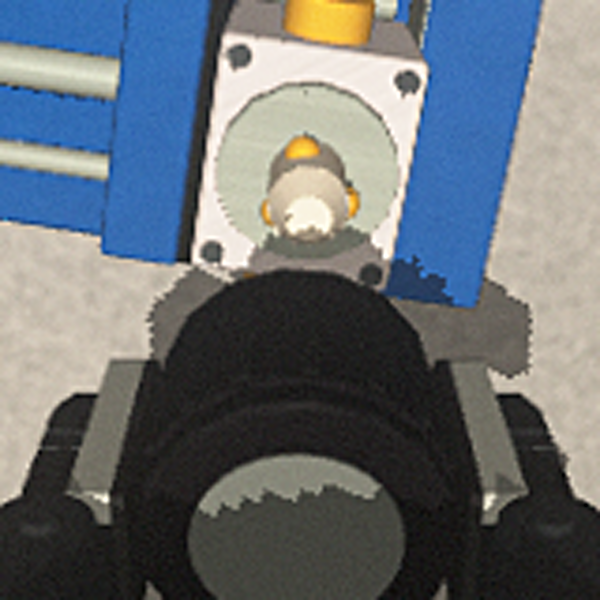

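View pics/s11z.png

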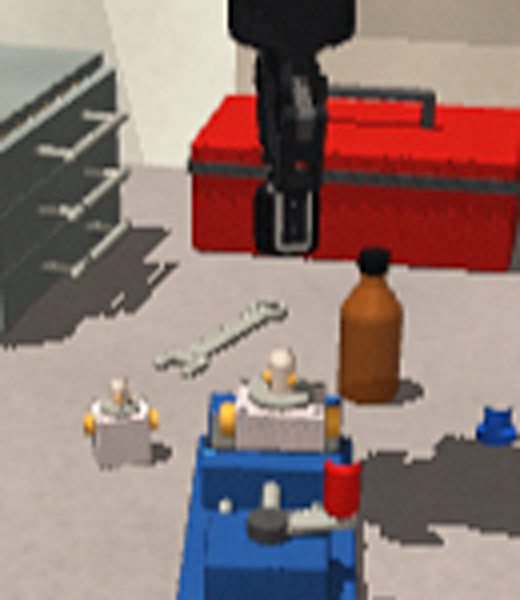

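```bash
python3 - <<'E'
from h import *
s=ctrl.observe(); f=ctrl.grab_frame("wrist")
tip=wonz(f,s,262.1,196.6,.126);col=wonz(f,s,262,185.7,.096);cap=wonz(f,s,259.2,283.8,s["tool_pos"][2]+.0143)
R=np.array(s["ee_rot"])
for n,c in (("tip",tip),("col",col),("cap",cap)): print(n,c,np.round(1000*R.T@(c-s["tool_pos"]),1))
print("top-view collar in tool",np.round(1000*R.T@(np.array([.5216,-.1269,.096])-s["tool_pos"]),1),np.round(1000*R.T@(np.array([.520,-.1267,.126])-s["tool_pos"]),1))
g=ctrl.grab_frame("side")
# side: stud tip pixel, cap
print(proj(g,np.array([.5216,-.1269,.096])),proj(g,np.array([.5216,-.1269,.126])),proj(g,s["tool_pos"]+[0,0,-.0237]))
E
```

```text
tip [ 0.52473403 -0.1276188   0.126     ] [ 2.3  3.5 97.1]
col [ 0.52442811 -0.1280355   0.096     ] [  1.8   3.8 127.1]
cap [ 0.52185337 -0.12615158  0.23736951] [  0.3   0.9 -14.3]
top-view collar in tool [ -0.3   1.6 127.1] [-1.7  0.7 97.1]
[284.96180777 166.50968796] [285.1640351  156.33386976] [285.66454803 130.41539848]
```

Wrist and side views put the stud at about (+2, +3) mm in tool x and y from the cap. The top view differs by about 2 mm in x. I'll shift, descend close, and measure again.

{"api": "step_arm", "payload": {"steps": [1,0.2,0.3,1,0,0,0,1,0,0,2,0,0,0,1,0,0,2,0,0,0,1,0,0,1,0,0,0,1,0,0,0,0,0,0,1,0,0,0,0,0,0]}}

```text
clock: 18.1
tool_pos: [0.5246, -0.1284, 0.1633]
ee_rot: [[0.914, 0.407, 0.001], [0.407, -0.914, -0.0], [0.001, 0.0, -1.0]]
contact_force: [0.5, 0.9, -0.3]
grip_width: 0.0391
```

```bash
python3 - <<'E'
from h import *
s,f=snap("wrist","w12"); print(s["clock"],s["tool_pos"],s["grip_width"],s["contact_force"])
a=f["frame"][170:320,180:340,::-1]
cv2.imwrite("pics/w12z.png",cv2.resize(a,None,fx=3.75,fy=3.75,interpolation=cv2.INTER_CUBIC))
s,f=snap("side","s12")
a=f["frame"][110:190,250:320,::-1]
cv2.imwrite("pics/s12z.png",cv2.resize(a,None,fx=7,fy=7,interpolation=cv2.INTER_CUBIC))
print(proj(f,s["tool_pos"]+[0,0,-.0237]),proj(f,s["tool_pos"]+[0,0,-.035]))
E
```

```text
18.1 [ 0.52458099 -0.12838767  0.16329717] 0.03908631167046107 [ 0.54936932  0.94980478 -0.30175141]
[284.32577595 151.22961897] [284.25305813 155.14046084]
```

View pics/w12z.png

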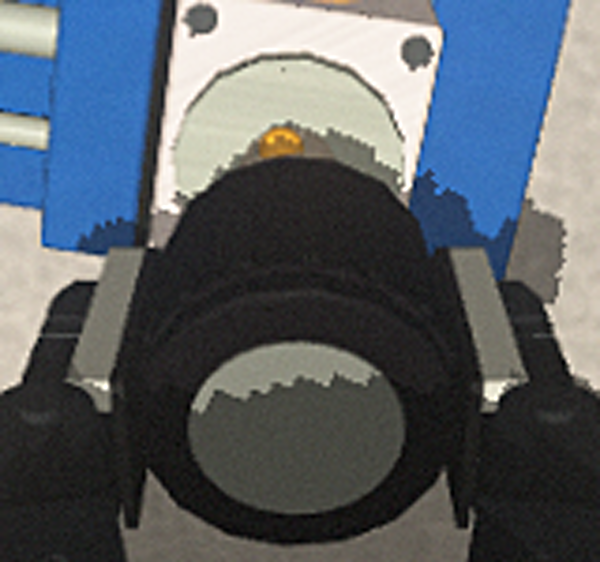

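View pics/s12z.png

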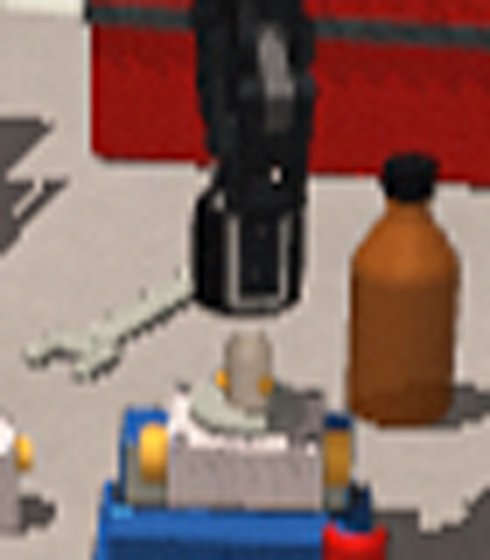

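```bash
python3 - <<'E'
from h import *
s=ctrl.observe(); f=ctrl.grab_frame("wrist")
g=f["frame"]; R=np.array(s["ee_rot"])
Z=3.75
pts=[(174,165),(180,135),(200,98),(230,68),(283,54),(345,68),(380,98),(400,135),(405,165)]
X=np.array([ (R.T@(wonz(f,s,u/Z+180-.4,v/Z+170-.4,.096)-s["tool_pos"]))[:2]*1000 for u,v in pts])
print(X.round(1))
A=np.c_[2*X,np.ones(len(X))]; b=(X**2).sum(1); c=np.linalg.lstsq(A,b,rcond=None)[0]; print(c[:2],np.sqrt(c[2]+c[0]**2+c[1]**2))
ct=wonz(f,s,297/Z+180-.4,428/Z+170-.4,s["tool_pos"][2]+.0143); print((R.T@(ct-s["tool_pos"]))*1000)
E
```

```text
[[  0.2 -22.1]
 [  6.2 -20.7]
 [ 13.5 -16.8]
 [ 19.2 -11.2]
 [ 21.9  -1.7]
 [ 19.2   9.5]
 [ 13.5  15.9]
 [  6.3  19.8]
 [  0.3  21. ]]
[ 0.42279072 -0.52119808] 21.2841796183729
[  0.3196714    0.75506032 -14.29951126]
```

Measured against the cap, the collar is at (0.1, −1.3) mm (fitted radius 21.3 mm against 22 true), and the side view shows it aligned in x. I'll correct dy by −0.12 cm and go down over the stud.

{"api": "step_arm", "payload": {"steps": [1,0,-0.12,0.5,0,0,0,1,0,0,0.6,0,0,0,1,0,0,0.8,0,0,0,1,0,0,0.6,0,0,0,1,0,0,0,0,0,0]}}

```text
clock: 18.88
tool_pos: [0.5236, -0.1272, 0.1373]
ee_rot: [[0.914, 0.407, -0.001], [0.407, -0.914, 0.0], [-0.001, -0.001, -1.0]]
contact_force: [0.4, -0.0, 0.1]
grip_width: 0.039
```

No contact with the rim 12 mm below the stud tip, so the stud has entered the bore. Now the press.

{"api": "step_arm", "payload": {"steps": [1,0,0,0.4,0,0,0,1,0,0,0,0,0,0]}}

```text
clock: 19.12
tool_pos: [0.5238, -0.1273, 0.1336]
ee_rot: [[0.914, 0.407, -0.0], [0.407, -0.914, 0.0], [-0.0, -0.0, -1.0]]
contact_force: [0.2, -0.0, -0.7]
grip_width: 0.0388
```

{"api": "step_arm", "payload": {"steps": [1,0,0,0.15,0,0,0,1,0,0,0,0,0,0]}}

```text
clock: 19.38
tool_pos: [0.5239, -0.1273, 0.1324]
ee_rot: [[0.914, 0.407, 0.0], [0.407, -0.914, 0.0], [0.0, 0.0, -1.0]]
contact_force: [-0.6, 0.7, 3.3]
grip_width: 0.0389
```

{"api": "step_arm", "payload": {"steps": [1,0,0,0.15,0,0,0,1,0,0,0,0,0,0]}}

```text
clock: 19.62
tool_pos: [0.5241, -0.1274, 0.1313]
ee_rot: [[0.914, 0.407, 0.001], [0.407, -0.914, -0.0], [0.001, 0.001, -1.0]]
contact_force: [-0.3, -0.8, 10.5]
grip_width: 0.0388
```

Force is rising at the balls, at the expected height. I'll keep pressing in small steps.

{"api": "step_arm", "payload": {"steps": [1,0,0,0.1,0,0,0,1,0,0,0,0,0,0]}}

```text
clock: 19.88
tool_pos: [0.524, -0.1274, 0.13]
ee_rot: [[0.914, 0.407, 0.001], [0.407, -0.914, -0.0], [0.0, 0.0, -1.0]]
contact_force: [-0.2, -1.0, 3.1]
grip_width: 0.0389
```

{"api": "step_arm", "payload": {"steps": [1,0,0,0.1,0,0,0,1,0,0,0,0,0,0]}}

```text
clock: 20.12
tool_pos: [0.5238, -0.1273, 0.1287]
ee_rot: [[0.914, 0.407, -0.0], [0.407, -0.914, 0.0], [-0.0, -0.0, -1.0]]
contact_force: [0.2, -1.0, 0.6]
grip_width: 0.039
```

{"api": "step_arm", "payload": {"steps": [1,0,0,0.1,0,0,0,1,0,0,0,0,0,0]}}

```text
clock: 20.38
tool_pos: [0.5237, -0.1273, 0.1277]
ee_rot: [[0.914, 0.407, -0.0], [0.407, -0.914, 0.0], [-0.0, -0.0, -1.0]]
contact_force: [0.1, -0.4, -0.3]
grip_width: 0.039
```

The force peaked at about 10 N and then dropped to zero, so it has snapped past the balls. I'll continue down to the collar.

{"api": "step_arm", "payload": {"steps": [1,0,0,0.4,0,0,0,1,0,0,0.2,0,0,0,1,0,0,0,0,0,0]}}

```text
clock: 20.75
tool_pos: [0.5238, -0.1272, 0.1216]
ee_rot: [[0.914, 0.407, -0.0], [0.407, -0.914, 0.0], [-0.0, -0.0, -1.0]]
contact_force: [0.2, 0.4, -0.1]
grip_width: 0.0391
```

{"api": "step_arm", "payload": {"steps": [1,0,0,0.1,0,0,0,1,0,0,0,0,0,0]}}

```text
clock: 21.0
tool_pos: [0.5239, -0.1272, 0.1208]
ee_rot: [[0.914, 0.407, 0.0], [0.407, -0.914, 0.0], [0.0, -0.0, -1.0]]
contact_force: [-0.7, -0.1, -0.8]
grip_width: 0.0388
```

{"api": "step_arm", "payload": {"steps": [1,0,0,0.1,0,0,0,1,0,0,0,0,0,0]}}

```text
clock: 21.25
tool_pos: [0.5239, -0.1273, 0.1198]
ee_rot: [[0.914, 0.407, 0.0], [0.407, -0.914, 0.0], [0.0, 0.0, -1.0]]
contact_force: [-0.4, -0.5, 1.3]
grip_width: 0.0386
```

{"api": "step_arm", "payload": {"steps": [1,0,0,0.07,0,0,0,1,0,0,0,0,0,0,1,0,0,0,0,0,0]}}

```text
clock: 21.62
tool_pos: [0.5239, -0.1273, 0.1198]
ee_rot: [[0.914, 0.407, 0.001], [0.407, -0.914, 0.0], [0.0, 0.0, -1.0]]
contact_force: [-4.5, 2.0, 16.2]
grip_width: 0.039
```

{"api": "step_arm", "payload": {"steps": [1,0,0,0.05,0,0,0,1,0,0,0,0,0,0,1,0,0,0,0,0,0]}}

```text
clock: 22.0
tool_pos: [0.5239, -0.1272, 0.1197]
ee_rot: [[0.914, 0.407, 0.001], [0.407, -0.914, -0.0], [0.001, 0.0, -1.0]]
contact_force: [-6.1, 2.3, 26.4]
grip_width: 0.0391
```

The cap is home: TCP at 0.1197 gives the rim at 0.096. I'll reduce the push toward 10 N and check.

{"api": "step_arm", "payload": {"steps": [1,0,0,-0.07,0,0,0,1,0,0,0,0,0,0,1,0,0,0,0,0,0]}}

```text
clock: 22.38
tool_pos: [0.5239, -0.1272, 0.1198]
ee_rot: [[0.914, 0.407, 0.0], [0.407, -0.914, 0.0], [0.0, 0.0, -1.0]]
contact_force: [-3.1, 0.9, 11.5]
grip_width: 0.0389
```

```bash
python3 - <<'E'
from h import *
s,f=snap("wrist","w13")
s,g=snap("side","s13")
a=g["frame"][110:190,240:320,::-1]
cv2.imwrite("pics/s13z.png",cv2.resize(a,None,fx=7,fy=7,interpolation=cv2.INTER_CUBIC))
s,t=snap("top","t13")
s=ctrl.observe(); print(s["clock"],s["tool_pos"],s["contact_force"],s["wrist_torque"])
E
```

```text
22.525 [ 0.52390524 -0.1272701   0.11978169] [-2.80216743  0.57395136 11.9758384 ] [0.22721964 0.60199784 0.01051994]
```

View pics/w13.png

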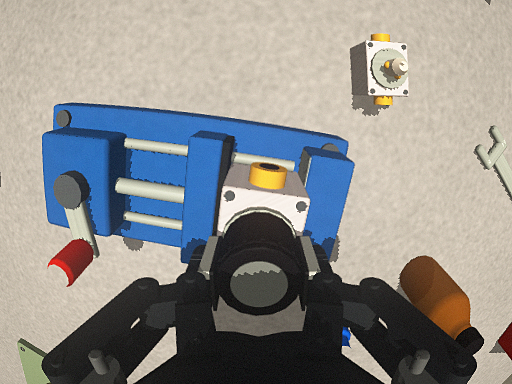

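View pics/s13z.png

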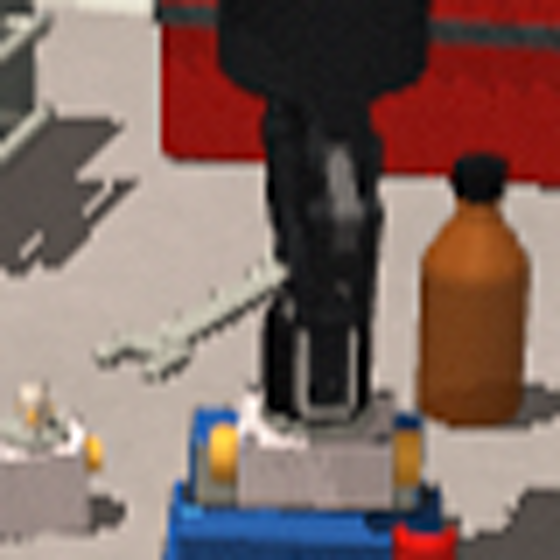

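View pics/t13.png

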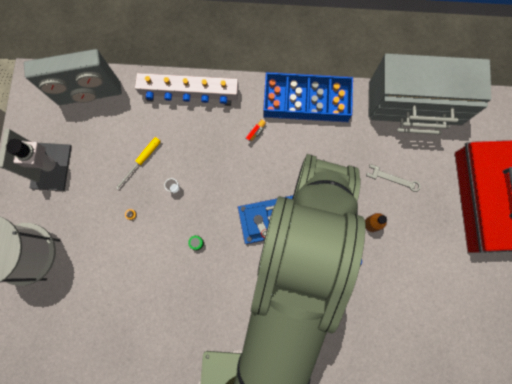

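Wrist and side views show the cap seated with no visible gap, and the push is about 12 N. I'll confirm that the fingertips stay clear of the collar, so that the cap itself carries the push.

```bash
python3 - <<'E'
from h import *
s=ctrl.observe(); f=ctrl.grab_frame("wrist")
for z in (.005,.01,.014,.019,.0237):
    print(z,[wproj(f,s,s["tool_pos"]+np.array(s["ee_rot"])@np.array([.011,y,z])).round(1) for y in (-.0195,.0195)], wproj(f,s,s["tool_pos"]+np.array(s["ee_rot"])@np.array([.0205,0,z])).round(1))
a=f["frame"][190:300,190:330,::-1]
cv2.imwrite("pics/w14z.png",cv2.resize(a,None,fx=5.5,fy=5.5,interpolation=cv2.INTER_CUBIC))
E
```

```text
0.005 [array([217.7, 242.5]), array([296.8, 242.6])] [257.2 225.4]
0.01 [array([218.9, 237.9]), array([295.7, 237.9])] [257.2 221.1]
0.014 [array([219.8, 234.3]), array([294.8, 234.4])] [257.3 217.8]
0.019 [array([220.9, 230.1]), array([293.8, 230.2])] [257.3 213.9]
0.0237 [array([221.9, 226.4]), array([292.9, 226.4])] [257.3 210.5]
```

View pics/w14z.png

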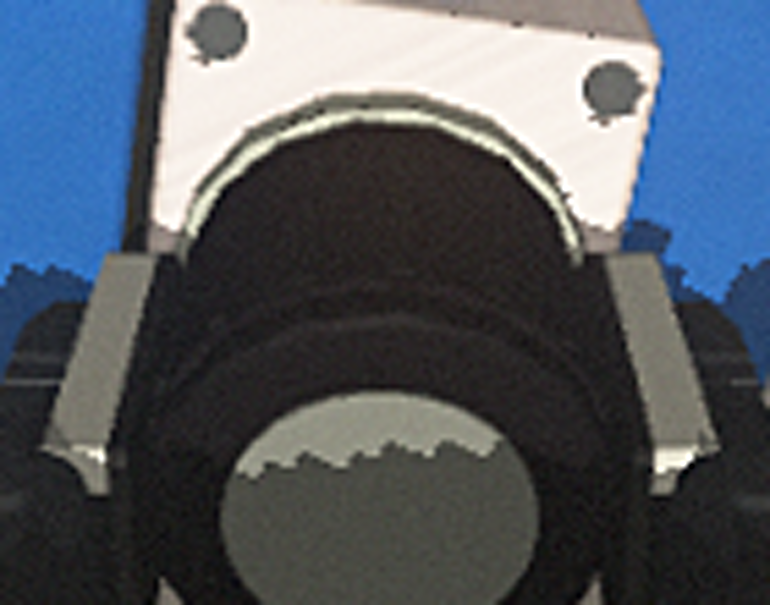

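Pad tips read about 12 mm ahead of the TCP, so they are about 11 mm above the collar and the cap carries the push. The collar ring shows evenly around the cap. Handing in.

```bash
python3 - <<'E'
from h import *
s=ctrl.observe(); print(s["clock"],s["tool_pos"],s["contact_force"],s["grip_width"])
print(ctrl.hand_in())
E
```

```text
22.575 [ 0.52387815 -0.12727305  0.11977526] [-3.87570528  0.90878814 12.78029091] 0.038952942274218215
the job is handed in; nothing more can be done
None
```

I cranked the vise clockwise to its hard stop, pressed the black cap onto the stud until it clicked, and handed in with the gripper still pressing it down. The job took about 22.6 s of the 59 s allowed. No verdict came back.

- **Vise:** I turned the crank about 510° before it stopped. The force then rose to about 61 N with almost no movement. Afterwards I checked in the top view that the jaw was closed on the block.
- **Cap:** The push reached about 10.5 N at the balls, then dropped to about zero. The cap met the collar at the height expected for a seated rim (within about 1 mm). In the wrist view the collar shows evenly around it.
- **Final push:** The last reading was about 12.8 N downward, with up to about 4 N sideways. The grip was 39 mm wide. The fingertips are about 11 mm above the collar, so the push goes through the cap.
- **Other things:** None of the other objects visible in the last top view had moved. The arm hid the blue plug there, though the wrist view caught it at its edge.

Three readings were off:
- **Stud position:** The top camera placed it about 2–3 mm away from where the wrist and side cameras did. I used the wrist and side readings, and the cap went on without side contact.
- **Vertical pull on the grip:** A 2 mm lift early in the cranking pulled on it with about 26 N, which I undid.
- **Push on the collar:** It reached about 26 N for a moment before I eased it back.

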